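# Tip the red noodle carton out of the packed rack and stand it on the trivet

### The arm

A 6-joint arm with a two-finger parallel gripper is mounted at the origin on the work surface. World frame = base frame: x ahead of the robot, y to its left, z up, the work surface at z = 0. Lengths are in m, angles in degrees, forces in N, time in s.
With the tool pointing down it reaches from about 0.35 to 0.875 m from the base axis. Payload 4.2 kg.
Tool frame: the origin (TCP) lies at the very end of the fingers, on their centre line; the grasp point (between the pads) lies 19 mm behind it; z points along the fingers, y is the line along which they close (so a half turn about z gives the same grasp; the last joint's range is limited). The gripper opens to 87 mm and grips with 3 to 60 N. Pads are 19 mm wide; open, the fingers measure 117 mm over their backs; the gripper's body (75 mm by 190 mm) begins 51 mm behind the grasp point.
Start: joints at [84.546, 22.042, 0.453, 0, -68.411, -14.817], TCP at [0.217, 0.586, 0.223] pointing down, gripper open.
Joint ranges: [-179.83, 179.83], [-69.29, 118.12], [-61.27, 80.66], [-181.25, 117.63], [-171.15, -9.14], [-177.46, 177.46]. Speed limits (degrees/s): [159.86, 159.86, 180, 180, 180, 180].

### API

Orientations are given as a 3x3 rotation matrix whose columns are the frame's x, y, z axes.
In Python, from station import sense, optics, r gives the robot as it stands. The module is installed in compiled form; this text tells all that it offers.
- The arm moves only by the shell command python3 -m pendant 'ROWS' [OPENING]. ROWS is JSON, a list that holds one entry, the list of rows, each a list of 4 numbers: the shift along the tool's x, y, z normalised to -1 to 1, where 1 is 100 mm, then the turn about the tool's z normalised to -1 to 1, where 1 is 2 rad. A call has 1 to 8 rows; each row is the pose to reach, as a shift and turn from the pose commanded when the call began, along the tool's axes at that moment; what a row does not reach only later rows make up. A row lasts 1/10 s, in which the tool goes at most 50 mm and 8.59 degrees, less where a joint would pass 70% of its speed; a pose out of reach is approached as far as the arm can. A call with a number of a shift or a turn outside -1 to 1 is refused whole. A call with a gripper value outside its range is refused whole. OPENING is the closure, from 0 (fully open) to 1 (shut), set as the call begins (- or left out, the last holds). The fingers move at their own pace and stop on an object; the grip force is fixed at half the most. Time passes only in rows, so rows that repeat a pose let the fingers close. It gives the time, the measured TCP pose, the force, the opening and the grip force at its end, in the units of the state.
- sense(): the state, without advancing time (a new reading comes with each control period).
- optics.capture(name): name is "scene" or "top" or "wrist"; returns the picture (400x640x3 uint8, red, green, blue); there is no depth.
- optics.get_calibration(name): a dict with "camera_matrix" (3x3 intrinsics, pixels), "camera_from_world" (4x4, takes a point from world to camera coordinates). Camera axes: x right, y down, z forward; pixel columns grow to the right and rows downward; lengths in m; the calibration is good to about 2 mm. A picture is of the moment at which its call begins: read the wrist's pose just before it. get_calibration takes no time and is no camera call; for the wrist camera it gives the pose at the moment of the call.
- r.finish_job(): hands the job in; it is judged then, once.
The state is a dict: "time_s": time; "joints": joint angles; "joint_velocities": joint speeds; "effort": joint torques, N m; "tcp_pos": TCP position; "ee_rot": TCP orientation; "wrist_force": force on the tool from outside, world axes, zero at the start; "moment": the same for the moment, N m; "gripper_width": opening from 0.0 (shut) to 1.0 (fully open); "gripper_force": force on a finger pad.
Only numpy, scipy, OpenCV 4.12 (cv2) and the standard library are available. Lean on these libraries where they do the work, as an engineer would, in place of code of your own. Each camera call takes 0.05 s, during which the arm holds its last target. There are 200 camera calls.

### The job

The red noodle carton is packed tightly in the wooden rack with a green and a yellow one. Tip it towards you by its top edge and let it lean by itself on the rack's front rail, then grip it by its spine, lift it out and stand it upright in the middle of the round cork trivet, setting it down gently. Leave the other two cartons standing in their places.

Things in the scene. Friction and masses are not known exactly. Their poses are not given: they have to be found in the camera images.
- red_box_center (a point): Red noodle carton, rigid box 90 mm deep (x), 46 thick (y), 200 tall (z), 175-350 g. Point: its centre. x runs from its spine (46 mm wide face with pale panel, towards the robot) to its back, z up. Starts in any of the rack's three places, 4 mm gaps. Drawn by the top of its back it tips about its lower front edge, passes balance at 24 deg (0.42 rad) and rests on the rail at about 30 deg, its top sides free to grip.
- green_box_center (a point): Green carton, same size and axes, point at its centre; stays upright in the rack. The rack is wooden and fixed, turned as the cartons are: floor 8 mm thick, so carton tops stand 208 mm above the table; side walls 118 mm high beside the row; back wall 10 to 16 mm behind the cartons' backs and only 98 mm high, the space above and behind it being free.
- yellow_box_center (a point): Yellow carton, same size and axes, point at its centre; stays upright in the rack. The rack's front: a 5 mm high sill at the feet of the spines, which keeps them from sliding forward, and a round steel rail 8 mm thick running along y, its axis 40 mm in front of the spines and 76 mm above the table, between side plates 86 mm high.
- trivet: Round cork trivet, 150 mm across and 8 mm thick, fixed flat on the table. Its origin is the centre of its underside, on the table; z points up.
Not all that is in view belongs to the job. Of the things that look like the part that bears red_box_center, the larger one is meant. Of the things shaped like the part that bears green_box_center, the green one is meant.

How it is judged:
By the outcome, as a careful person would: the job done as asked, in the order asked, and still so for the second after the job is handed in, with the robot touching nothing.
It also fails if it takes over 56 s, if anything falls off the work surface, if the arm or the gripper's body presses on something with over 40 N, if the wrist force passes 120 N, or if a joint passes its speed limit or range.

## Working session

There is one attempt and no reset: what is moved stays moved. The work goes in short steps, Python scripts to look and compute and a shell command to move; the robot and the scene stay as the last step left them, time stands still between calls to the robot, and variables do not carry over. Pictures are saved under pics/ and viewed, at most 10 in all, crops included, and the job is handed in when it is done.

```bash
mkdir -p pics; cat > look.py <<'E'
import sys,cv2,numpy as np
from station import sense,optics,r
np.set_printoptions(precision=4,suppress=True)
def snap(n,f):
    im=optics.capture(n); cv2.imwrite('pics/'+f,im[:,:,::-1]); return im
E
python3 - <<'E'
from look import *
a=snap('scene','s1.png');b=snap('top','t1.png')
for n in('scene','top'):
    c=optics.get_calibration(n);print(n,c['camera_matrix'],c['camera_from_world'])
s=sense();print(s['ee_rot'],s['tcp_pos'],s['gripper_width'],s['time_s'])
E
```

```text
scene [[486.5734   0.     311.1612]
 [  0.     486.5734 196.3686]
 [  0.       0.       1.    ]] [[ 0.0296  0.9995  0.0076 -0.0114]
 [ 0.7987 -0.0191 -0.6014 -0.4289]
 [-0.601   0.0239 -0.7989  1.3784]
 [ 0.      0.      0.      1.    ]]
top [[444.0655   0.     320.5728]
 [  0.     444.0655 194.7232]
 [  0.       0.       1.    ]] [[ 0.0167 -0.9996  0.0224 -0.0272]
 [-0.9825 -0.0206 -0.1853  0.6121]
 [ 0.1857 -0.0189 -0.9824  0.8815]
 [ 0.      0.      0.      1.    ]]
[[ 0.938  -0.3466 -0.0006]
 [-0.3466 -0.938  -0.0019]
 [ 0.0001  0.002  -1.    ]] [0.2163 0.5858 0.2216] 1.0024485488158115 0.1
```

View pics/s1.png

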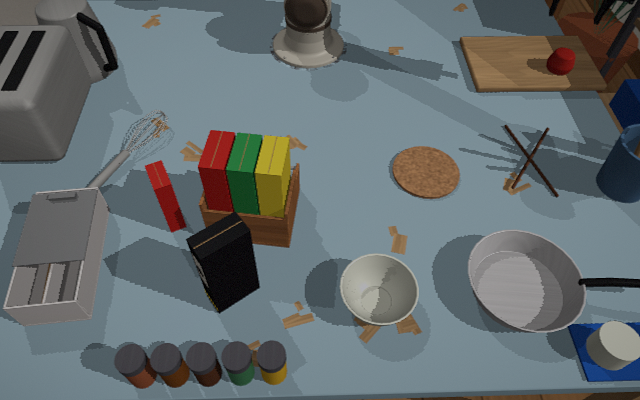

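View pics/t1.png

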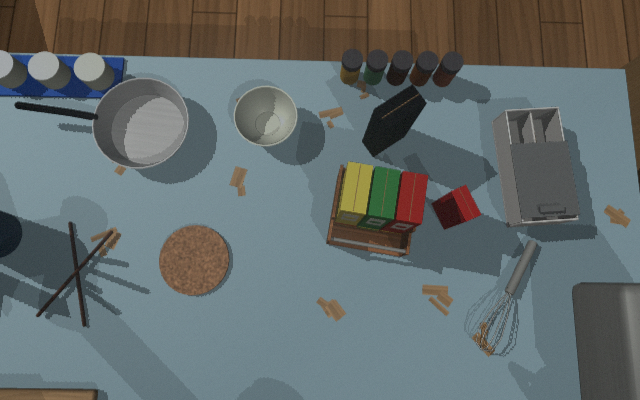

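```bash
python3 - <<'E'
import cv2,numpy as np
a=cv2.imread('pics/t1.png')[155:260,325:485];b=cv2.imread('pics/s1.png')[120:250,140:310]
a=cv2.resize(a,None,fx=4,fy=4,interpolation=2);b=cv2.resize(b,None,fx=4,fy=4,interpolation=2)
cv2.imwrite('pics/c1.png',a);cv2.imwrite('pics/c2.png',b)
E
```

```text
(no output)
```

View pics/c1.png

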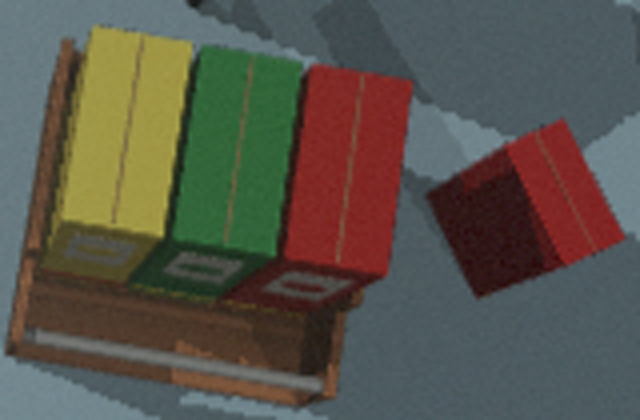

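View pics/c2.png

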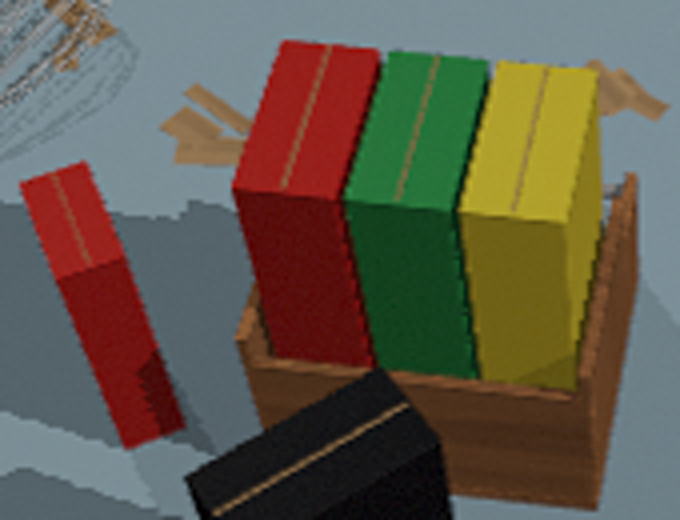

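```bash
cat >> look.py <<'E'
def ray(n,p,z,c=None):
    c=c or optics.get_calibration(n);T=c['camera_from_world'];R=T[:3,:3];C=-R.T@T[:3,3]
    p=np.atleast_2d(np.float64(p));d=(R.T@np.linalg.inv(c['camera_matrix'])@np.c_[p,np.ones(len(p))].T).T
    return C+d*((z-C[2])/d[:,2])[:,None]
E
python3 - <<'E'
from look import *
o=np.array([325,155]);os=np.array([140,120])
Q={'red':[(310,66),(413,80),(387,276),(285,258)],'green':[(202,45),(303,60),(277,255),(175,237)],'yellow':[(92,27),(193,42),(165,238),(60,222)]}
S={'red':[(340,200),(233,188),(282,40),(382,50)],'green':[(457,212),(345,202),(388,50),(489,60)],'yellow':[(568,222),(460,212),(497,62),(600,72)]}
for n in Q:
    for cam,q,off in(('top',Q[n],o),('scene',S[n],os)):
        P=ray(cam,np.array(q)/4+off-.0,.208)[:,:2]
        c=P.mean(0);ax=(P[0]+P[1]-P[2]-P[3])/2;ay=(P[0]+P[3]-P[1]-P[2])/2
        print(n,cam,c,np.linalg.norm(ax),np.linalg.norm(ay),np.degrees(np.arctan2(ax[1],ax[0])),np.degrees(np.arctan2(-ay[0],ay[1])))
im=cv2.imread('pics/t1.png')
h=cv2.cvtColor(im,cv2.COLOR_BGR2HSV)
m=cv2.inRange(h,(5,70,60),(20,200,255))
n,l,st,ce=cv2.connectedComponentsWithStats(cv2.morphologyEx(m,cv2.MORPH_CLOSE,np.ones((3,3))))
for i in range(1,n):
    if 1500<st[i,4]<8000 : print('trivet?',st[i],ce[i],ray('top',ce[i],.008))
hs=cv2.cvtColor(cv2.imread('pics/s1.png'),cv2.COLOR_BGR2HSV)
m=cv2.inRange(hs,(5,70,60),(20,200,255));n,l,st,ce=cv2.connectedComponentsWithStats(cv2.morphologyEx(m,cv2.MORPH_CLOSE,np.ones((3,3))))
for i in range(1,n):
    if 1500<st[i,4]<8000 : print('trivet? s',st[i],ce[i],ray('scene',ce[i],.008))
for z in(.15,.18,.2,.22): print(z,'black scene',ray('scene',np.array([(380,368),(187,478),(440,438)])/4+os,z)[:,:2].round(3).tolist(),ray('top',[(363,148),(376,156),(417,86),(425,97)],z)[:,:2].round(3).tolist())
E
```

```text
red top [ 0.5829 -0.1757] 0.08885749065036103 0.04600834743809598 -8.596669689988527 -7.814525432141658
red scene [ 0.5858 -0.1725] 0.08898251841246375 0.04654765839568765 -7.984237245679933 -9.323908659346026
green top [ 0.5913 -0.127 ] 0.0888029335859074 0.04564865837091799 -8.22963276372499 -8.192782256062936
green scene [ 0.5937 -0.1237] 0.0898823106951497 0.047311693160453146 -7.504078858094285 -8.45348056720709
yellow top [ 0.598  -0.0772] 0.08997975714290113 0.04627914977244521 -8.452651841149379 -7.515199532063768
yellow scene [ 0.6013 -0.0748] 0.08818140032756416 0.046555177303450976 -8.79251215376844 -8.511253606332811
trivet? [ 327  165   84   91 1651] [362.5718 231.3719] [[ 0.5418 -0.1104  0.008 ]]
trivet? [ 159  226   70   69 3779] [193.6769 259.8158] [[0.4735 0.2544 0.008 ]]
trivet? s [ 393  146   67   53 2714] [425.6006 171.9661] [[0.4807 0.2533 0.008 ]]
trivet? s [ 193  163  106   86 1875] [271.9691 220.2933] [[ 0.603  -0.0877  0.008 ]]
0.15 black scene [[0.681, -0.142], [0.735, -0.219], [0.718, -0.115]] [[0.689, -0.095], [0.674, -0.12], [0.821, -0.204], [0.798, -0.219]]
0.18 black scene [[0.702, -0.138], [0.754, -0.211], [0.737, -0.111]] [[0.68, -0.091], [0.665, -0.116], [0.807, -0.196], [0.785, -0.211]]
0.2 black scene [[0.716, -0.134], [0.766, -0.206], [0.75, -0.109]] [[0.674, -0.089], [0.66, -0.113], [0.798, -0.191], [0.776, -0.206]]
0.22 black scene [[0.73, -0.131], [0.779, -0.2], [0.763, -0.106]] [[0.668, -0.087], [0.654, -0.11], [0.789, -0.186], [0.768, -0.2]]
```

```bash
python3 -m pendant '[[[0,0,-0.8,-0.105],[0,0,-0.8,-0.105],[0,0,-0.8,-0.105]]]' 1
python3 -m pendant '[[[0.4,0.5,0,0],[0.77,1,0,0],[0.77,1,0,0]]]'
python3 -m pendant '[[[0.4,0.5,0,0],[0.77,1,0,0],[0.77,1,0,0]]]'
python3 -m pendant '[[[0.4,0.5,0,0],[0.77,1,0,0],[0.77,1,0,0]]]'
```

```text
time_s: 0.4
tcp_pos: [0.2173, 0.5883, 0.308]
ee_rot: [[0.99, -0.142, 0.003], [-0.142, -0.99, 0.01], [0.001, -0.01, -1.0]]
wrist_force: [0.0, -0.1, 0.3]
gripper_width: 0.808
gripper_force: 0.0
time_s: 0.7
tcp_pos: [0.279, 0.4732, 0.3018]
ee_rot: [[0.989, -0.145, -0.001], [-0.145, -0.989, -0.002], [-0.001, 0.002, -1.0]]
wrist_force: [-0.0, -0.7, 1.0]
gripper_width: 0.542
gripper_force: 0.0
time_s: 1.0
tcp_pos: [0.3408, 0.363, 0.3019]
ee_rot: [[0.989, -0.146, -0.001], [-0.146, -0.989, -0.001], [-0.001, 0.002, -1.0]]
wrist_force: [0.1, -0.1, 0.3]
gripper_width: 0.262
gripper_force: 0.0
time_s: 1.3
tcp_pos: [0.4025, 0.2532, 0.3018]
ee_rot: [[0.989, -0.146, -0.001], [-0.146, -0.989, -0.001], [-0.001, 0.001, -1.0]]
wrist_force: [0.4, -1.1, -0.3]
gripper_width: 0.036
gripper_force: 0.0
```

```bash
python3 -m pendant '[[[0.4,0.5,0,0],[0.76,1,0,0],[0.76,1,0,0]]]'
python3 -m pendant '[[[0.4,0.5,0,0],[0.76,1,0,0],[0.76,1,0,0]]]'
python3 -m pendant '[[[0.4,0.5,0,0],[0.76,1,0,0],[0.76,1,0,0]]]'
python3 -m pendant '[[[0.4,0.5,0,0],[0.76,1,0,0],[0.76,1,0,0],[0.76,1,0,0]]]'|grep tcp
python3 - <<'E'
from look import *
w=snap('wrist','w1.png');t=snap('top','t2.png');s=snap('scene','s2.png')
E=cv2.resize(np.vstack([t[130:270,300:500],s[100:250,140:340]])[:,:,::-1],None,fx=2,fy=2)
cv2.imwrite('pics/m1.png',np.hstack([cv2.resize(w[:,:,::-1],(400,250)),cv2.resize(E,(400,580))[:250]])if 0 else E)
E
```

```text
time_s: 1.6
tcp_pos: [0.4634, 0.1435, 0.3017]
ee_rot: [[0.989, -0.146, -0.002], [-0.146, -0.989, -0.001], [-0.001, 0.001, -1.0]]
wrist_force: [0.2, 0.5, 0.8]
gripper_width: 0.008
gripper_force: 0.0
time_s: 1.9
tcp_pos: [0.5244, 0.0337, 0.3013]
ee_rot: [[0.989, -0.146, -0.002], [-0.146, -0.989, -0.001], [-0.002, 0.001, -1.0]]
wrist_force: [0.1, 0.4, -1.0]
gripper_width: 0.008
gripper_force: 0.0
time_s: 2.2
tcp_pos: [0.5854, -0.0762, 0.3008]
ee_rot: [[0.989, -0.147, -0.003], [-0.147, -0.989, -0.0], [-0.003, 0.001, -1.0]]
wrist_force: [-0.4, 0.5, 0.6]
gripper_width: 0.003
gripper_force: 0.0
tcp_pos: [0.6461, -0.1862, 0.2993]
```

View pics/m1.png

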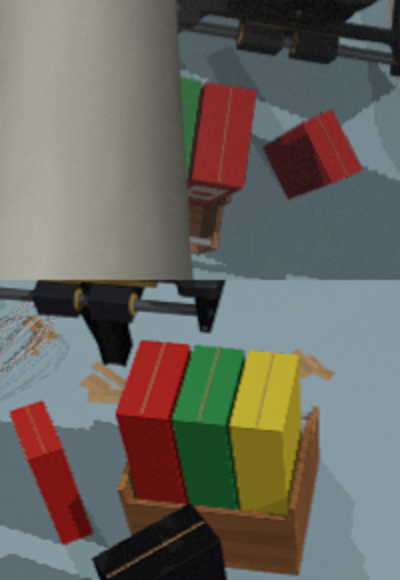

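```bash
python3 -m pendant '[[[0,0,0.3,0],[0,0,0.6,0],[0,0,0.8,0],[0,0,0.9,0]]]' 1
python3 -m pendant '[[[0,0,0.1,0],[0,0,0.2,0],[0,0,0.2,0]]]'
python3 -m pendant '[[[-0.06,0,0,0],[-0.12,0,0,0],[-0.18,0,0,0],[-0.24,0,0,0],[-0.3,0,0,0]]]'
python3 -c "
from look import *
snap('scene','s3.png');snap('wrist','w3.png')
a=cv2.imread('pics/s3.png')[100:250,140:340];b=cv2.imread('pics/w3.png')
cv2.imwrite('pics/m3.png',np.hstack([cv2.resize(a,(400,300)),cv2.resize(b,(400,300))]))"
```

```text
time_s: 3.15
tcp_pos: [0.6443, -0.1814, 0.2107]
ee_rot: [[0.99, -0.142, -0.003], [-0.142, -0.99, 0.001], [-0.003, -0.0, -1.0]]
wrist_force: [-0.5, -0.4, -0.3]
gripper_width: 0.005
gripper_force: 0.0
time_s: 3.45
tcp_pos: [0.6452, -0.1827, 0.1916]
ee_rot: [[0.99, -0.143, -0.002], [-0.143, -0.99, 0.001], [-0.002, -0.0, -1.0]]
wrist_force: [-0.4, -0.3, -0.3]
gripper_width: 0.008
gripper_force: 0.0
time_s: 3.95
tcp_pos: [0.6156, -0.1789, 0.1931]
ee_rot: [[0.99, -0.143, 0.001], [-0.143, -0.99, -0.0], [0.001, -0.0, -1.0]]
wrist_force: [0.2, 0.3, 1.2]
gripper_width: 0.002
gripper_force: 0.4
```

View pics/m3.png

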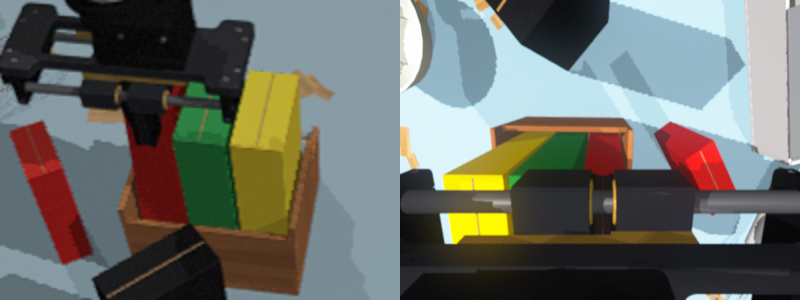

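```bash
python3 -m pendant '[[[-0.05,0,0,0],[-0.1,0,0,0],[-0.15,0,0,0],[-0.2,0,0,0],[-0.25,0,0,0],[-0.3,0,0,0],[-0.34,0,0,0],[-0.38,0,0,0]]]'
python3 -m pendant '[[[-0.03,0,0,0],[-0.06,0,0,0],[-0.09,0,0,0],[-0.12,0,0,0],[-0.14,0,0,0],[-0.16,0,0,0]]]'
python3 -m pendant '[[[-0.02,0,0,0],[-0.04,0,0,0],[-0.05,0,0,0],[-0.05,0,0,0],[-0.05,0,0,0]]]'
python3 -c "
from look import *
snap('scene','s4.png');snap('wrist','w4.png')
a=cv2.imread('pics/s4.png')[100:250,140:340];b=cv2.imread('pics/w4.png')
cv2.imwrite('pics/m4.png',np.hstack([cv2.resize(a,(400,300)),cv2.resize(b,(400,300))]))"
```

```text
time_s: 4.85
tcp_pos: [0.5779, -0.1734, 0.1925]
ee_rot: [[0.99, -0.143, -0.0], [-0.143, -0.99, 0.0], [-0.0, -0.0, -1.0]]
wrist_force: [0.2, -0.2, -0.1]
gripper_width: 0.003
gripper_force: 0.1
time_s: 5.45
tcp_pos: [0.5624, -0.1711, 0.1925]
ee_rot: [[0.99, -0.143, -0.0], [-0.143, -0.99, 0.0], [-0.0, -0.0, -1.0]]
wrist_force: [-0.7, -0.5, -0.1]
gripper_width: 0.005
gripper_force: 0.0
time_s: 5.95
tcp_pos: [0.5576, -0.1704, 0.1926]
ee_rot: [[0.99, -0.143, 0.0], [-0.143, -0.99, -0.0], [0.0, 0.0, -1.0]]
wrist_force: [-0.7, 0.4, -0.6]
gripper_width: 0.006
gripper_force: 0.0
```

View pics/m4.png

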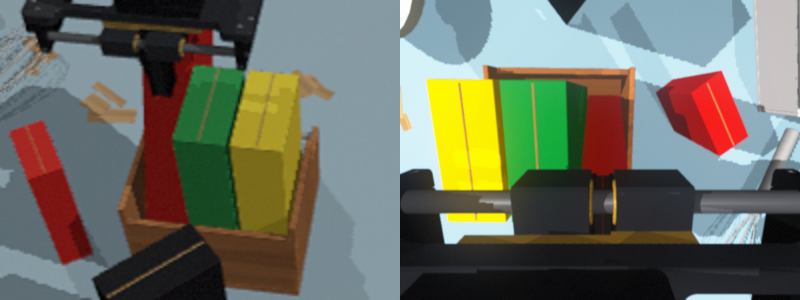

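```bash
python3 -m pendant '[[[0.05,0,0,0],[0.05,0,-0.2,0],[0.05,0,-0.5,0],[0.05,0,-0.9,0],[0.05,0,-1,0],[0.05,0,-1,0]]]' 0 | grep -E "time|tcp|wrist"
python3 -m pendant '[[[0.5,0,-0.2,0],[0.9,0,-0.2,0],[0.9,0,-0.2,0],[0.9,0,-0.2,0]]]' 0 | grep -E "time|tcp|wrist"
python3 -c "
from look import *
print(optics.get_calibration('wrist')['camera_from_world'],optics.get_calibration('wrist')['camera_matrix'])
snap('scene','s5.png');snap('wrist','w5.png');snap('top','t5.png')
a=cv2.imread('pics/s5.png')[80:230,150:350];b=cv2.imread('pics/w5.png');c=cv2.imread('pics/t5.png')[130:280,300:500]
cv2.imwrite('pics/m5.png',np.vstack([np.hstack([cv2.resize(a,(400,300),interpolation=2),cv2.resize(c,(400,300),interpolation=2)]),np.hstack([cv2.resize(b,(480,300)),np.zeros((300,320,3),np.uint8)])]))"
```

```text
time_s: 6.65
tcp_pos: [0.5638, -0.1713, 0.2949]
wrist_force: [0.2, 0.9, -0.1]
time_s: 7.05
tcp_pos: [0.6517, -0.1838, 0.3085]
wrist_force: [-1.1, -0.6, 0.6]
[[-0.1432 -0.9897  0.0001 -0.0885]
 [-0.959   0.1388  0.2469  0.5991]
 [-0.2443  0.0353 -0.969   0.6379]
 [ 0.      0.      0.      1.    ]] [[332.2753   0.     323.9987]
 [  0.     332.2753 204.1335]
 [  0.       0.       1.    ]]
```

View pics/m5.png

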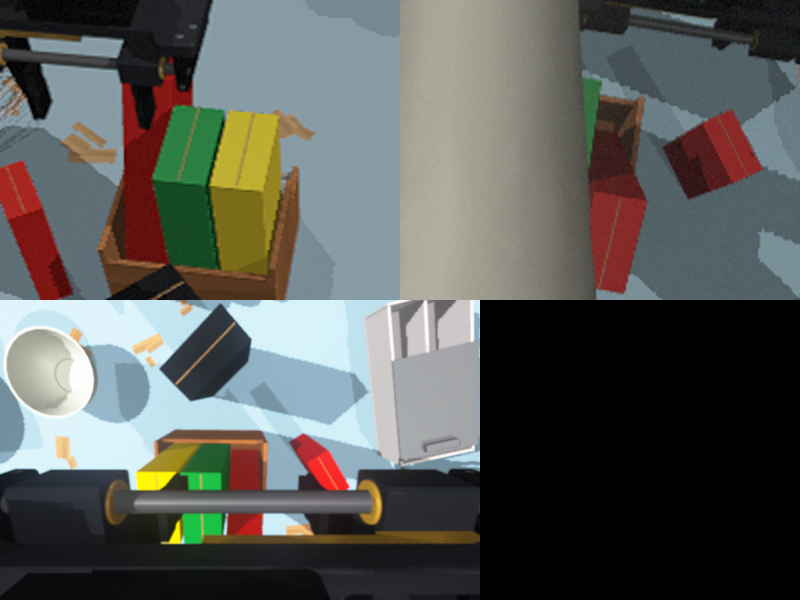

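```bash
python3 - <<'E'
from look import *
ed=np.array([.9895,-.1444]);ey=np.array([.1444,.9895]);c0=np.array([.584,-.174])
def dl(P): q=P[:,:2]-c0; return (q@ed+.045,q@ey)
for t in(26,28,30,32):
    a=np.radians(t);zb=.008+.2*np.cos(a)+.09*np.sin(a);zf=.008+.2*np.cos(a)
    print(t,'pred',.09*np.cos(a)-.2*np.sin(a),-.2*np.sin(a),zb,zf,'meas',dl(ray('top',[422.5,230],zb)),dl(ray('top',[414,276],zf)))
E
```

```text
26 pred -0.006782765190890466 -0.08767422935781549 0.22721221247085038 0.18775880925983343 meas (array([-0.0136]), array([-0.0224])) (array([-0.0911]), array([-0.0264]))
28 pred -0.014429029199874752 -0.09389431255717817 0.22684195922251557 0.1845895185717854 meas (array([-0.0136]), array([-0.0225])) (array([-0.091]), array([-0.0271]))
30 pred -0.022057713659400513 -0.09999999999999999 0.22620508075688775 0.18120508075688777 meas (array([-0.0135]), array([-0.0226])) (array([-0.0908]), array([-0.0278]))
32 pred -0.029659524192562653 -0.10598385284664098 0.22530235301227364 0.1776096192312852 meas (array([-0.0133]), array([-0.0228])) (array([-0.0907]), array([-0.0287]))
```

```bash
python3 -m pendant '[[[-0.5,0,0,0],[-1,0,0,0],[-1,0,0,0]]]' 0 | grep -E "tcp"
python3 -m pendant '[[[-0.4,0.01,0,0],[-0.65,0.015,0.2,0],[-0.65,0.015,0.6,0],[-0.65,0.015,0.9,0],[-0.65,0.015,0.9,0],[-0.65,0.015,0.9,0]]]' 0 | grep -E "time|tcp|wrist"
```

```text
tcp_pos: [0.5451, -0.1691, 0.313]
time_s: 8.1
tcp_pos: [0.4884, -0.1622, 0.224]
wrist_force: [1.1, -0.2, 0.8]
```

```bash
python3 -m pendant '[[[0,0,0.2,0],[0,0,0.4,0],[0,0,0.5,0],[0,0,0.6,0],[0,0,0.6,0]]]' 0 | grep -E "time|tcp|wrist"
python3 -m pendant '[[[0,0,0,0],[0,0,0,0],[0,0,0,0],[0,0,0,0],[0,0,0,0],[0,0,0,0],[0,0,0,0],[0,0,0,0]]]' 1 
python3 -m pendant '[[[0,0,0,0],[0,0,0,0],[0,0,0,0],[0,0,0,0]]]'
```

```text
time_s: 8.6
tcp_pos: [0.4881, -0.1619, 0.1624]
wrist_force: [-1.5, -0.3, 0.7]
time_s: 9.4
tcp_pos: [0.4882, -0.1619, 0.1626]
ee_rot: [[0.99, -0.143, 0.0], [-0.143, -0.99, -0.0], [0.0, 0.0, -1.0]]
wrist_force: [0.7, -0.3, 0.4]
gripper_width: 0.526
gripper_force: 30.0
time_s: 9.8
tcp_pos: [0.4882, -0.1619, 0.1626]
ee_rot: [[0.99, -0.143, 0.0], [-0.143, -0.99, -0.0], [0.0, 0.0, -1.0]]
wrist_force: [-0.3, 0.1, 0.2]
gripper_width: 0.531
gripper_force: 30.0
```

```bash
python3 -m pendant '[[[-0.01,0,-0.05,0],[-0.03,0,-0.1,0],[-0.06,0,-0.16,0],[-0.09,0,-0.22,0],[-0.12,0,-0.3,0],[-0.16,0,-0.4,0],[-0.2,0,-0.5,0],[-0.2,0,-0.5,0]]]' 
python3 -c "
from look import *
snap('scene','s6.png');snap('wrist','w6.png')
a=cv2.imread('pics/s6.png')[40:240,140:340];b=cv2.imread('pics/w6.png')
cv2.imwrite('pics/m6.png',np.hstack([cv2.resize(a,(400,400),interpolation=2),cv2.resize(b,(400,400))]))"
```

```text
time_s: 10.6
tcp_pos: [0.4689, -0.1591, 0.2147]
ee_rot: [[0.99, -0.143, 0.004], [-0.143, -0.99, -0.0], [0.004, -0.0, -1.0]]
wrist_force: [1.1, 0.7, -2.6]
gripper_width: 0.529
gripper_force: 30.0
```

View pics/m6.png

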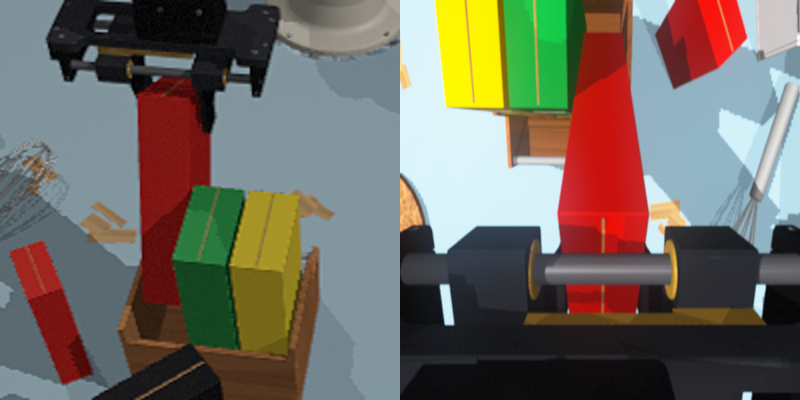

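```bash
python3 -m pendant '[[[-0.03,0,-0.1,0],[-0.08,0,-0.25,0],[-0.15,0,-0.45,0],[-0.22,0,-0.65,0],[-0.28,0,-0.8,0],[-0.33,0,-0.93,0],[-0.35,0,-1,0],[-0.35,0,-1,0]]]' |grep -E "tcp|force"
python3 -m pendant '[[[-0.03,0,-0.1,0],[-0.08,0,-0.25,0],[-0.15,0,-0.45,0],[-0.2,0,-0.65,0],[-0.2,0,-0.8,0],[-0.2,0,-0.85,0],[-0.2,0,-0.85,0],[-0.2,0,-0.85,0]]]' 
python3 -c "
from look import *
print(sense()['moment'])
snap('scene','s7.png');snap('wrist','w7.png')
a=cv2.imread('pics/s7.png')[0:240,140:380];b=cv2.imread('pics/w7.png')
cv2.imwrite('pics/m7.png',np.hstack([cv2.resize(a,(400,400),interpolation=2),cv2.resize(b,(400,400))]))"
```

```text
tcp_pos: [0.4339, -0.154, 0.3136]
wrist_force: [-0.0, 0.7, -3.4]
gripper_force: 30.0
time_s: 12.3
tcp_pos: [0.4136, -0.1509, 0.3964]
ee_rot: [[0.99, -0.143, -0.002], [-0.143, -0.99, 0.001], [-0.002, -0.0, -1.0]]
wrist_force: [-0.2, 0.1, -2.7]
gripper_width: 0.527
gripper_force: 30.0
[0.0039 0.1552 0.0098]
```

View pics/m7.png

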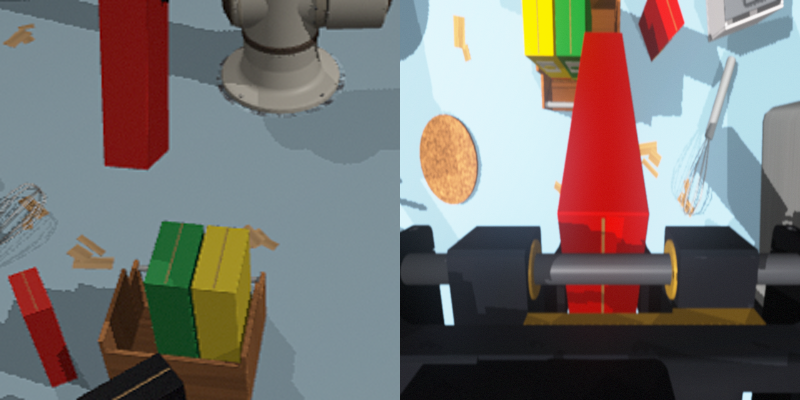

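```bash
python3 -m pendant '[[[-0.02,-0.1,0,0],[-0.07,-0.3,0,0],[-0.12,-0.55,0,0],[-0.19,-0.82,0,0]]]' |grep -E "tcp"
python3 -m pendant '[[[-0.05,-0.27,0,0],[-0.1,-0.54,0,0],[-0.19,-0.82,0,0]]]' |grep -E "tcp"
python3 -m pendant '[[[-0.05,-0.27,0,0],[-0.1,-0.54,0,0],[-0.19,-0.82,0,0]]]' |grep -E "tcp"
python3 -m pendant '[[[-0.05,-0.27,0.1,0],[-0.1,-0.54,0.3,0],[-0.19,-0.82,0.5,0]]]' |grep -E "tcp"
python3 -m pendant '[[[-0.05,-0.27,0.2,0],[-0.1,-0.54,0.35,0],[-0.15,-0.72,0.45,0],[-0.18,-0.8,0.45,0],[-0.18,-0.8,0.45,0],[-0.18,-0.8,0.45,0]]]'
cat > tilt.py <<'E'
from look import *
s=sense();c=optics.get_calibration('wrist');im=optics.capture('wrist');R=s['ee_rot'];R=np.array(R);p=np.array(s['tcp_pos'])
h=cv2.cvtColor(im,cv2.COLOR_RGB2HSV);m=cv2.inRange(h,(0,150,60),(6,255,255))|cv2.inRange(h,(174,150,60),(180,255,255))
m[310:]=0
n,l,st,ce=cv2.connectedComponentsWithStats(m);i=l[300:310,300:345].max() or 1+np.argmax(st[1:,4])
print('red blob',st[i])
for row in range(st[i,1],st[i,1]+8,3): 
    x=np.where(l[row]==i)[0];print(row,x.min(),x.max())
T=c['camera_from_world'];K=c['camera_matrix']
for t in(32,28,24,20,16,12,8,4,0,-4):
    a=np.radians(t);o=[]
    for bx,bz in((56,-177),(56,23)):
        v=np.array([bx*np.cos(a)-bz*np.sin(a),0,-(bz*np.cos(a)+bx*np.sin(a))-19])/1000
        q=K@(T[:3,:3]@(p+R@v)+T[:3,3]);o.append((q[:2]/q[2]).round(1))
    print(t,*o)
print(p,'F',np.array(s['wrist_force']),'M',np.array(s['moment']),s['gripper_force'])
E
python3 tilt.py
```

```text
tcp_pos: [0.4065, -0.0661, 0.397]
tcp_pos: [0.3994, 0.0182, 0.3972]
tcp_pos: [0.3921, 0.1021, 0.3972]
tcp_pos: [0.3851, 0.186, 0.3469]
time_s: 14.3
tcp_pos: [0.3794, 0.266, 0.3033]
ee_rot: [[0.99, -0.143, 0.001], [-0.143, -0.99, 0.001], [0.001, -0.001, -1.0]]
wrist_force: [-0.1, -0.2, -2.5]
gripper_width: 0.53
gripper_force: 30.0
red blob [ 326  285   58   25 1388]
285 326 383
288 327 383
291 327 382
32 [324.2  12.9] [324.5 227.4]
28 [324.2  29.9] [324.5 214.1]
24 [324.2  46.1] [324.5 201.8]
20 [324.1  61.7] [324.4 190.4]
16 [324.1  76.7] [324.4 180.1]
12 [324.1  91.1] [324.4 170.8]
8 [324.1 105.2] [324.4 162.7]
4 [324.1 118.9] [324.4 155.6]
0 [324.1 132.3] [324.4 149.7]
-4 [324.1 145.5] [324.4 144.8]
[0.3794 0.266  0.3033] F [-0.1224 -0.1611 -2.5319] M [-0.0247  0.1259  0.0312] 29.96397997252643
```

```bash
python3 - <<'E'
s=open('tilt.py').read()
a=s.index('m[310');b=s.index("T=c['cam")
s=s[:a]+"m[240:]=0;n,l,st,ce=cv2.connectedComponentsWithStats(m);i=1+np.argmax(st[1:,4])\nrow=np.mean([np.where(l[:,x]==i)[0].min() for x in range(312,337)]);y,x=np.where(l==i);print('col',x.min(),x.max())\n"+s[b:]
s=s.replace("for t in(32,28,24,20,16,12,8,4,0,-4):","L=[]\nfor t in range(-20,41,4):").replace("    print(t,*o)","    L.append((o[0][1],t))").replace("print(p,","L.sort();print('row',row,'tilt',np.interp(row,*zip(*L)),").replace("for bx,bz in((56,-177),(56,23))","for bx,bz in((56,-177),)")
open('tilt.py','w').write(s)
E
python3 -m pendant '[[[0,0,0.15,0],[0,0,0.35,0],[0,0,0.6,0],[0,0,0.8,0],[0,0,0.95,0],[0,0,1,0]]]' |grep -E "tcp|force"
python3 -m pendant '[[[0,0,0.1,0],[0,0,0.2,0],[0,0,0.28,0],[0,0,0.33,0],[0,0,0.35,0],[0,0,0.35,0]]]' |grep -E "tcp|force"
python3 tilt.py
```

```text
tcp_pos: [0.379, 0.2648, 0.2017]
wrist_force: [-0.3, -0.2, -2.8]
gripper_force: 30.0
tcp_pos: [0.3793, 0.2662, 0.1674]
wrist_force: [0.2, -0.7, -3.1]
gripper_force: 30.0
col 252 397
row 32.84 tilt 27.274074074074072 F [ 0.1997 -0.656  -3.1189] M [0.013  0.0967 0.0047] 29.963831808418036
```

```bash
python3 -m pendant '[[[0,0,0.01,0],[0,0,0.02,0],[0,0,0.03,0],[0,0,0.04,0],[0,0,0.04,0]]]' |grep -E "tcp|force"
python3 -m pendant '[[[0,0,0.01,0],[0,0,0.02,0],[0,0,0.02,0],[0,0,0.02,0]]]' |grep -E "tcp|force"
python3 -m pendant '[[[0,0,0.01,0],[0,0,0.02,0],[0,0,0.02,0],[0,0,0.02,0]]]' |grep -E "tcp|force"
```

```text
tcp_pos: [0.3792, 0.2661, 0.1634]
wrist_force: [0.7, 0.4, -2.3]
gripper_force: 30.0
tcp_pos: [0.3795, 0.2663, 0.1625]
wrist_force: [-3.0, -1.3, 5.7]
gripper_force: 30.0
tcp_pos: [0.3796, 0.2664, 0.1623]
wrist_force: [-6.8, -1.7, 16.4]
gripper_force: 30.0
```

```bash
python3 -m pendant '[[[0.03,0,-0.008,0],[0.06,0,-0.016,0],[0.09,0,-0.024,0],[0.11,0,-0.029,0],[0.11,0,-0.029,0]]]' |grep -E "tcp|force"
python3 tilt.py
```

```text
tcp_pos: [0.3904, 0.2649, 0.1645]
wrist_force: [-6.0, -0.7, 12.9]
gripper_force: 30.0
col 253 396
row 47.0 tilt 23.76923076923077 F [-6.0376 -0.7207 12.9227] M [-0.4426  2.1292 -0.158 ] 29.996310621500015
```

```bash
python3 -m pendant '[[[0.03,0,-0.006,0],[0.06,0,-0.012,0],[0.09,0,-0.018,0],[0.12,0,-0.024,0],[0.15,0,-0.029,0],[0.186,0,-0.033,0],[0.186,0,-0.033,0]]]' |grep -E "tcp|force"
python3 tilt.py
python3 -m pendant '[[[0.03,0,-0.003,0],[0.06,0,-0.006,0],[0.09,0,-0.009,0],[0.12,0,-0.011,0],[0.15,0,-0.013,0],[0.189,0,-0.014,0],[0.189,0,-0.014,0]]]' |grep -E "tcp|force"
python3 tilt.py
```

```text
tcp_pos: [0.4088, 0.262, 0.1671]
wrist_force: [-3.2, -0.2, 8.5]
gripper_force: 30.0
col 255 394
row 70.0 tilt 17.78666666666667 F [-3.2369 -0.1913  8.5205] M [-0.3617  1.5246 -0.0921] 29.99830099521205
tcp_pos: [0.4275, 0.2592, 0.1681]
wrist_force: [-3.0, -0.9, 5.8]
gripper_force: 30.0
col 257 392
row 92.0 tilt 11.771428571428572 F [-2.9921 -0.879   5.7874] M [-0.2284  1.2691 -0.0272] 29.998983275145292
```

```bash
python3 -m pendant '[[[0.03,0,0.001,0],[0.06,0,0.002,0],[0.09,0,0.003,0],[0.12,0,0.004,0],[0.15,0,0.005,0],[0.189,0,0.007,0],[0.189,0,0.007,0]]]' |grep -E "tcp|force"
python3 tilt.py
python3 -m pendant '[[[0.03,0,0.002,0],[0.06,0,0.006,0],[0.09,0,0.01,0],[0.12,0,0.015,0],[0.156,0,0.02,0],[0.156,0,0.02,0]]]' |grep -E "tcp|force"
python3 tilt.py
```

```text
tcp_pos: [0.4463, 0.2565, 0.1671]
wrist_force: [-2.6, -0.8, 5.0]
gripper_force: 30.0
col 258 391
row 113.0 tilt 5.739130434782609 F [-2.6155 -0.8068  5.0476] M [-0.1698  1.2376 -0.0278] 29.999062162823975
tcp_pos: [0.462, 0.2542, 0.1649]
wrist_force: [-1.5, -0.6, 4.8]
gripper_force: 30.0
col 259 389
row 130.04 tilt 0.6746268656716472 F [-1.5478 -0.5788  4.8419] M [-0.2538  0.9623 -0.0208] 29.999231917317957
```

```bash
python3 -m pendant '[[[0.01,0,0.004,0],[0.02,0,0.008,0],[0.02,0,0.008,0],[0.02,0,0.008,0]]]' |grep -E "tcp|force"
python3 tilt.py
python3 -m pendant '[[[0,0,0,0],[0,0,0,0],[0,0,0,0],[0,0,0,0],[0,0,0,0],[0,0,0,0],[0,0,0,0],[0,0,0,0]]]' 0
python3 tilt.py
```

```text
tcp_pos: [0.4639, 0.254, 0.1645]
wrist_force: [-1.8, -1.8, 6.6]
gripper_force: 30.0
col 259 389
row 132.88 tilt -0.14656488549618013 F [-1.7897 -1.821   6.6241] M [-0.3761  1.0025  0.0142] 29.998857791069895
time_s: 21.6
tcp_pos: [0.4635, 0.254, 0.1636]
ee_rot: [[0.99, -0.143, 0.0], [-0.143, -0.99, 0.0], [0.0, -0.0, -1.0]]
wrist_force: [0.2, -0.4, 0.3]
gripper_width: 0.993
gripper_force: 0.0
col 260 389
row 132.0 tilt 0.08955223880597352 F [ 0.2437 -0.3612  0.2838] M [-0.0302 -0.0278 -0.0009] 0.0
```

Standing free. Now I raise clear, back off, and check numerically in the fixed cameras.

```bash
python3 -m pendant '[[[0,0,-0.1,0],[0,0,-0.3,0],[0,0,-0.6,0],[0,0,-1,0],[0,0,-1,0]]]' |grep -E "tcp|force"
python3 -m pendant '[[[0,0,-0.3,0],[0,0,-0.5,0],[0,0,-0.5,0]]]' |grep -E "tcp|force"
python3 -m pendant '[[[0,-0.4,0,0],[0,-0.8,0,0],[0,-1,0,0],[0,-1,0,0]]]' |grep -E "tcp|force"
python3 -m pendant '[[[0,-0.4,0,0],[0,-0.8,0,0],[0,-1,0,0],[0,-1,0,0]]]' |grep -E "tcp|force"
python3 -m pendant '[[[0,-0.4,0,0],[0,-0.8,0,0],[0,-1,0,0],[0,-1,0,0]]]' |grep -E "tcp|force"
python3 - <<'E'
from look import *
for cam in('top','scene'):
    im=snap(cam,cam+'9.png');h=cv2.cvtColor(im,cv2.COLOR_RGB2HSV)
    for nm,ms in(('red',[((0,150,110),(6,255,255)),((174,150,110),(180,255,255))]),('green',[((55,120,90),(85,255,255))]),('yellow',[((24,120,150),(34,255,255))])):
        m=sum(cv2.inRange(h,*q) for q in ms).astype(np.uint8);n,l,st,ce=cv2.connectedComponentsWithStats(m)
        for i in range(1,n):
            if st[i,4]>250:
                c=cv2.findContours((l==i).astype(np.uint8),0,2)[0][0]
                rc=cv2.minAreaRect(c);P=ray(cam,cv2.boxPoints(rc),.208)[:,:2]
                print(cam,nm,st[i],ray(cam,rc[0],.208)[0,:2],'sides',np.linalg.norm(P[0]-P[1]).round(3),np.linalg.norm(P[1]-P[2]).round(3))
E
```

```text
tcp_pos: [0.4663, 0.2557, 0.2707]
wrist_force: [0.5, 1.4, 1.0]
gripper_force: 0.0
tcp_pos: [0.4648, 0.2547, 0.3175]
wrist_force: [-0.1, -0.5, 0.1]
gripper_force: 0.0
tcp_pos: [0.4775, 0.355, 0.3115]
wrist_force: [0.2, 0.4, -0.6]
gripper_force: 0.0
tcp_pos: [0.4917, 0.4533, 0.3113]
wrist_force: [-0.1, 0.1, -0.5]
gripper_force: 0.0
tcp_pos: [0.5061, 0.5518, 0.3111]
wrist_force: [-0.4, -1.1, -0.8]
gripper_force: 0.0
top red [452 185  29  36 525] [ 0.5753 -0.2711] sides 0.03 0.058
top red [150 227  20  41 456] [0.4871 0.2628] sides 0.067 0.02
top red [162 229  21  44 521] [0.4823 0.2403] sides 0.072 0.022
top green [368 167  19  49 581] [ 0.5925 -0.1137] sides 0.087 0.022
top green [382 169  18  50 541] [ 0.589  -0.1377] sides 0.088 0.021
top yellow [ 341  162   32   52 1170] [ 0.599  -0.0763] sides 0.088 0.046
scene red [433  92  26  29 599] [0.484  0.2516] sides 0.079 0.049
scene red [ 145  161   35   71 1069] [ 0.6863 -0.2479] sides 0.03 0.152
scene green [226 133  36  40 914] [ 0.5935 -0.1258] sides 0.097 0.05
scene yellow [255 135  35  41 978] [ 0.6006 -0.0762] sides 0.095 0.049
```

```bash
python3 -c "
from station import r,sense
print(sense()['time_s'],r.finish_job())"
```

```text
the job is handed in; nothing more can be done
23.75 None
```

I tipped the red carton onto the rail, gripped it near its spine, lifted it out and stood it upright within about 5 mm of the trivet's middle by my measurements. The green and yellow cartons are still in their places, and I handed the job in at 23.75 s; no verdict came back.

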